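# Clear the potter's ware board

### The job

Clear the ware board in the pottery. First lift the small bowl that stands in the way and nest it upright in the large bowl where that stands, setting it down gently onto the large bowl's floor before letting go, not dropping it. Then put all three broken sherds lying on the board, two of them tucked beneath its low shelf, into the grey scrap tub, and leave the jar, the vase, the prop and the tub where they are.

Things in the scene. Friction and masses are not known exactly. Their poses are not given: they have to be found in the camera images.
- rack: fixed plywood ware board 260 (x) by 360 (y) by 20 mm thick with a low slatted shelf over its far part. Origin at the centre of the underside, on the table; x points away from the robot (yaw within 0.12 rad).
- shelf_edge (a point): middle of the shelf's lower front edge, axes as the rack's. Shelf: rack x = +30 to +130 mm, three slats along y 18 wide and 16 mm thick with gaps too narrow for fingers, underside 165 mm above the board; at y = +-165 mm a 12 mm bearer beneath and a 25 mm post at the far corner. A gripper leaning 25 to 35 degrees, fingers away from the robot and down, reaches beneath; an upright one cannot.
- board_top (a point): middle of the upper face of the ware board, 20 mm above the table, axes as the rack's
- sherd_a: a broken piece of terracotta, a lump about 46 long (its x) by 34 wide (its y, two flat upright sides over the middle 70 % of the length, ragged ends) by 22 mm high, 60 g give or take 40 %; origin at the centre of its underside, z up. Starts flat on the board beneath the shelf, its centre 6 to 16 mm behind the shelf's front edge and its x within 0.4 rad of the rack's x.
- sherd_b: a broken piece of terracotta, a lump about 40 long (its x) by 28 wide (its y, two flat upright sides over the middle 70 % of the length, ragged ends) by 20 mm high, 40 g give or take 40 %; origin at the centre of its underside, z up. Starts flat on the board beneath the shelf, its centre 6 to 16 mm behind the shelf's front edge and its x within 0.4 rad of the rack's x.
- sherd_c: a broken piece of terracotta, a lump about 50 long (its x) by 36 wide (its y, two flat upright sides over the middle 70 % of the length, ragged ends) by 24 mm high, 80 g give or take 40 %; origin at the centre of its underside, z up. Starts flat in the open on the near part of the board on one side of the small bowl (the jar is on the other), its x within 0.4 rad of the rack's x.
- bowl_small: small white ceramic bowl, round, 92 mm across the rim, 54 mm high, wall 5 mm thick and nearly upright (8 degrees outward) over its upper 36 mm, foot 56 mm across, 130 g give or take 30 %; starts upright mid-way along the board's near part, its nearest rim 120 to 152 mm in front of the shelf's front edge. Can be pinched by the rim. Origin at the centre of its underside, z up.
- bowl_large: large white ceramic bowl, round, 176 mm across the rim, 64 mm high, foot 104 mm across, flat inner floor about 90 mm across and 7 mm above its underside, 550 g; stands loose on the table to the left or right of the board. Origin at the centre of its underside, z up.
- tub: fixed open grey plastic scrap tub, 180 (x) by 150 (y) by 80 mm high outside, walls and floor 5 mm; on the table on the other side of the board from the large bowl. Origin at the centre of its underside, z up.
- tub_in (a point): centre of the tub's inner floor, axes as the tub's
- jar: bystander: small glass jar with a steel cap, 42 mm across, 62 mm high, standing on the near part of the board on the other side of the small bowl from the open sherd; origin at the centre of its underside
- vase: bystander: white vase 115 mm high, 84 mm across, standing on top of the shelf; origin at the centre of its underside
- prop: bystander: white kiln prop, an upright cylinder 40 mm across and 70 mm high, on the table beside the rack; origin at the centre of its underside

How it is judged:
On the way, in this order (a step that is already met when the one before it is completed fails the run):
1. the small bowl rests on the floor of the large bowl, upright, while the fingers still hold it (horizontal distance between bowl_small and bowl_large below 0.02 m and z of bowl_small in the frame of bowl_large below 0.016 m and angle between bowl_small's own z axis and vertical below 0.14 rad and angle between bowl_large's own z axis and vertical below 0.1 rad and contact force between bowl_small and bowl_large above 0.3 N and contact force between the fingers and bowl_small above 1 N), for 0.1 s.
2. all three sherds lie in the tub (x of sherd_a in the frame of tub_in between -0.085 and 0.085 m and y of sherd_a in the frame of tub_in between -0.07 and 0.07 m and z of each of sherd_a, sherd_b, sherd_c in the frame of tub_in below 0.055 m and x of sherd_b in the frame of tub_in between -0.085 and 0.085 m and y of sherd_b in the frame of tub_in between -0.07 and 0.07 m and x of sherd_c in the frame of tub_in between -0.085 and 0.085 m and y of sherd_c in the frame of tub_in between -0.07 and 0.07 m), for 0.2 s.
At the end, for the whole second after the job is handed in: the small bowl stands in the large one, centres within 20 mm, its underside less than 16 mm above the large bowl's, tilted less than 8 degrees; all three sherds lie inside the tub, below its rim; everything at rest (all of step 2 and horizontal distance between bowl_small and bowl_large below 0.02 m and z of bowl_small in the frame of bowl_large below 0.016 m and angle between bowl_small's own z axis and vertical below 0.14 rad and angle between bowl_large's own z axis and vertical below 0.1 rad and linear speed of each of sherd_a, sherd_b, sherd_c, bowl_small, bowl_large below 0.03 m/s); the robot touches nothing.
It fails at once if the small bowl knocked or pressed hard (over 45 N) into the large one (contact force between bowl_small and bowl_large above 45 N).
It fails at once if the large bowl shoved more than 60 mm from where it stood (distance of bowl_large from where it was at the start of the episode above 0.06 m).
It fails at once if the jar moved more than 30 mm (distance of jar from where it was at the start of the episode above 0.03 m).
It fails at once if the vase moved more than 30 mm (distance of vase from where it was at the start of the episode above 0.03 m).
It fails at once if the prop moved more than 30 mm (distance of prop from where it was at the start of the episode above 0.03 m).
It also fails if it takes over 70 s, if anything falls off the work surface, if the arm or the gripper's body presses on something with over 40 N, if the wrist force passes 120 N, or if a joint passes its speed limit or range.

### The arm

A 6-joint arm with a two-finger parallel gripper is mounted at the origin on the work surface. World frame = base frame: x ahead of the robot, y to its left, z up, the work surface at z = 0. Lengths are in m, angles in rad, forces in N, time in s.
With the tool pointing down it reaches from about 0.375 to 0.975 m from the base axis. Payload 3.8 kg.
Tool frame: the origin (TCP) lies midway between the tips of the shut fingers; the grasp point (between the pads) lies 19 mm behind it; z points along the fingers, y is the line along which they close (so a half turn about z gives the same grasp; the last joint's range is limited). The gripper opens to 85 mm and grips with 20 to 120 N. Pads are 22 mm wide; open, the fingers measure 114 mm over their backs; the gripper's body (76 mm by 85 mm) begins 54 mm behind the grasp point. The pads swing forward as they close: fully open they stand 13 mm farther back than shut.
Start: joints at [1.219, 0.264, 1.604, -0, 1.274, -0.037], TCP at [0.209, 0.642, 0.231] pointing down, gripper open.
Joint ranges: [-2.63, 2.63], [-0.94, 2.18], [0.31, 2.57], [-1.31, 4.45], [0, 2.66], [-2.55, 2.55]. Speed limits (rad/s): [2.57, 2.57, 3.14, 3.14, 3.14, 3.14].

### API

Orientations are given as [roll, pitch, yaw] about the fixed x, y, z axes, in that order (R = Rz(yaw) Ry(pitch) Rx(roll)).
In Python, from rig import readout, cams, robot gives the robot as it stands.
- The arm moves only by the tool move_arm, never from a script. Its argument "commands" is one flat list of numbers, 7 for each row, row after row: the turn, a rotation vector about the tool's x, y, z normalised to -1 to 1, where 1 is 60 degrees, then the shift along the tool's x, y, z normalised to -1 to 1, where 1 is 0.3 m, then the finger opening in mm, from 0 to 85.4. A call has 1 to 20 rows; each row is the pose to reach, as a shift and turn from the pose commanded when the call began, along the tool's axes at that moment; what a row does not reach only later rows make up. A row lasts 1/10 s, in which the tool goes at most 50 mm and 8.59 degrees, less where a joint would pass 70% of its speed; a pose out of reach is approached as far as the arm can. A call with a number of a shift or a turn outside -1 to 1 is refused whole. A call with a gripper value outside its range is refused whole. The fingers move at their own pace and stop on an object; "grip_force" is the grip in N (left out, the last holds). Time passes only in rows, so rows that repeat a pose let the fingers close. It gives the time, the measured TCP pose, the force, the opening and the grip force at its end, in the units of the state.
- readout.get_obs(): the state, without advancing time (a new reading comes with each control period).
- cams.camera(name): name is "scene" or "top"; returns a dict with "color" (384x512x3 uint8, red, green, blue), "z_map" (384x512 float32, m along the optical axis (not along the pixel's ray), 0 where there is no reading), "fov_y" (degrees; the focal length in pixels is half the picture's height over the tangent of half this angle, whatever the lens; pixels are square), "cx", "cy" (the principal point, pixels), "cam_to_world" (4x4, takes a point from camera to world coordinates). Camera axes: x right, y down, z forward; pixel columns grow to the right and rows downward; lengths in m; the calibration is good to about 2 mm. A picture is of the moment at which its call begins.
- robot.sign_off(): hands the job in; it is judged then, once.
The state is a dict: "t": time; "q": joint angles; "joint_velocities": joint speeds; "joint_torque": joint torques, N m; "position": TCP position; "tool_rot": TCP orientation; "wrist_force": force on the tool from outside, world axes, zero at the start; "wrist_torque": the same for the moment, N m; "grip_width": finger opening in m; "finger_force": force on a finger pad.
Only numpy, scipy, OpenCV 4.12 (cv2) and the standard library are available. Lean on these libraries where they do the work, as an engineer would, in place of code of your own. Each camera call takes 0.05 s, during which the arm holds its last target. There are 200 camera calls.

## Working session

There is one attempt and no reset: what is moved stays moved. The work goes in short steps, Python scripts to look and compute and a tool call to move; the robot and the scene stay as the last step left them, time stands still between calls to the robot, and variables do not carry over. Pictures are saved under pics/ and viewed, at most 10 in all, crops included, and the job is handed in when it is done.

Besides the shell and the picture viewer there is one more tool, called after ">>>" as name(argument=value, ...) on one line, values as JSON. move_arm: Moves the arm, as the interface text tells. Its arguments: {"type":"object","properties":{"commands":{"type":"array"},"grip_force":{"type":"number"}},"required":["commands"]}

```bash
mkdir -p pics; ls; cat > h.py <<'E'
import numpy as np, cv2
from rig import readout, cams, robot
from scipy.spatial.transform import Rotation as R
def cloud(c):
    z=c["z_map"]; h,w=z.shape; f=h/2/np.tan(np.radians(c["fov_y"])/2)
    u,v=np.meshgrid(np.arange(w),np.arange(h))
    P=np.stack([(u-c["cx"])/f*z,(v-c["cy"])/f*z,z],-1)
    T=np.array(c["cam_to_world"]); return P@T[:3,:3].T+T[:3,3]
E
python3 - <<'E'
from h import *
o=readout.get_obs(); print({k:np.round(v,3) if not isinstance(v,dict) else v for k,v in o.items()})
for n in("scene","top"):
    c=cams.camera(n); cv2.imwrite(f"pics/{n}0.png",c["color"][...,::-1]); np.savez(f"{n}0.npz",**c)
    print(n,c["fov_y"],c["cx"],c["cy"],np.round(c["cam_to_world"],3).tolist())
E
```

```text
pics
{'t': np.float64(0.0), 'q': array([ 1.219,  0.265,  1.605,  0.   ,  1.274, -0.037]), 'joint_velocities': array([ 0.002,  0.001, -0.001,  0.001,  0.001, -0.002]), 'joint_torque': array([-1.0000e-03, -5.1513e+01, -3.6730e+01, -0.0000e+00,  1.3000e-02,
       -0.0000e+00]), 'position': array([0.209, 0.641, 0.23 ]), 'tool_rot': array([-3.139, -0.   ,  2.827]), 'wrist_force': array([-0.139, -0.946, -0.12 ]), 'wrist_torque': array([ 0.023, -0.041, -0.031]), 'finger_force': np.float64(0.0), 'grip_width': np.float64(0.085)}
scene 46.98767241208817 258.2798277514011 194.59691662101037 [[0.761, 0.53, -0.374, 0.994], [0.649, -0.629, 0.428, -0.473], [-0.009, -0.569, -0.823, 1.084], [0.0, 0.0, 0.0, 1.0]]
top 45.00707782794405 257.5138122021327 194.74477474959127 [[-0.01, -0.986, 0.166, 0.374], [-1.0, 0.009, -0.004, -0.001], [0.002, -0.166, -0.986, 1.341], [0.0, 0.0, 0.0, 1.0]]
```

View pics/scene0.png

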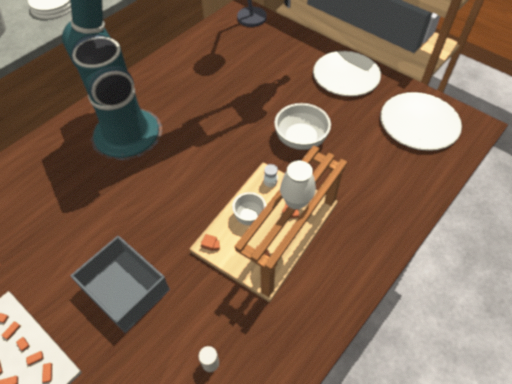

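View pics/top0.png

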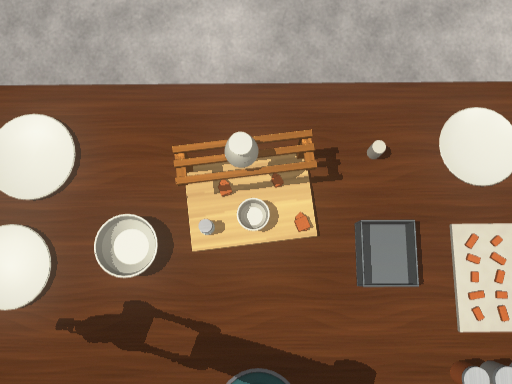

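The scene view shows the board with its shelf and vase. In the top view the large bowl is at (127,245), the small bowl at (253,214), the jar at (207,227), sherd c at (303,222) and the hidden sherds at (224,188) and (277,181). The tub is at (388,253) and the prop at (377,149).

```bash
cat > m.py <<'E'
from h import *
def load(n,k=0): return dict(np.load(f"{n}{k}.npz"))
if __name__=="__main__":
    for n in("top","scene"):
        c=load(n); P=cloud(c); hsv=cv2.cvtColor(c["color"],cv2.COLOR_RGB2HSV); X,Y,Z=P[...,0],P[...,1],P[...,2]
        print("==",n)
        def comp(m,name,mn=12):
            k,l,s,_=cv2.connectedComponentsWithStats(m.astype(np.uint8))
            for i in range(1,k):
                if s[i,4]<mn: continue
                Q=P[l==i]; px=cv2.minAreaRect(Q[:,:2].astype(np.float32)*1000)
                u,v=np.mean(np.argwhere(l==i)[:,::-1],0)
                print(name,s[i,4],"px",np.round([u,v]),"rect",np.round(px[0]),np.round(px[1]),round(px[2],1),"z",np.round(np.percentile(Q[:,2],[2,50,98])*1000), "mean",np.round(Q[:,:2].mean(0)*1000))
        reg=(X>.3)&(X<.9)&(abs(Y)<.5)
        print("board z",np.median(Z[(hsv[...,0]>13)&(hsv[...,0]<25)&(hsv[...,2]>150)&reg]))
        comp(reg&(hsv[...,0]>13)&(hsv[...,0]<28)&(hsv[...,1]>60)&(hsv[...,2]>110)&(Z<.03)&(Z>.01),"board",200)
        comp(reg&(Z>.026)&(Z<.055)&(hsv[...,0]<13)&(hsv[...,1]>110)&(abs(Y)<.25),"sherd")
        comp(reg&(Z>.168)&(Z<.22)&(hsv[...,1]>80)&(abs(Y)<.25),"slat",40)
        w=reg&(hsv[...,1]<60)&(Z>.02)
        comp(w,"white/grey",30)
        for nm,b in(("small",(.4,.6,-.1,.12)),("large",(.3,.6,.15,.5))):
            q=w&(X>b[0])&(X<b[1])&(Y>b[2])&(Y<b[3])
            zt=np.percentile(Z[q],98); r=q&(Z>zt-.004); Q=P[r]
            (cx,cy),rad=cv2.minEnclosingCircle(Q[:,:2].astype(np.float32)); print(nm,"rim",zt,cx,cy,rad)
            d=np.hypot(X-cx,Y-cy)<.03; print(" floor z",np.median(Z[d]))
E
python3 m.py
```

```text
== top
board z 0.022223559325875386
board 835 px [245. 164.] rect [689.  30.] [ 29. 342.] 6.8 z [14. 20. 25.] mean [688.  29.]
board 6818 px [250. 210.] rect [555.  15.] [196. 360.] 6.6 z [15. 20. 26.] mean [554.  16.]
sherd 109 px [277. 180.] rect [638. -61.] [37. 26.] 29.4 z [31. 40. 45.] mean [636. -62.]
sherd 159 px [224. 188.] rect [617.  89.] [47. 32.] 21.6 z [33. 40. 47.] mean [615.  88.]
sherd 195 px [302. 222.] rect [ 516. -129.] [51. 35.] 19.6 z [35. 43. 48.] mean [ 514. -129.]
slat 3256 px [244. 157.] rect [666.  28.] [102. 360.] 6.6 z [182. 200. 205.] mean [663.  27.]
white/grey 916 px [241. 149.] rect [534.  35.] [ 77. 320.] 89.2 z [251. 296. 319.] mean [656.  32.]
white/grey 221 px [377. 149.] rect [ 562. -176.] [ 37. 512.] 42.9 z [23. 68. 75.] mean [ 718. -345.]
white/grey 845 px [253. 214.] rect [481.  20.] [ 90. 199.] 76.8 z [22. 35. 78.] mean [537.   7.]
white/grey 1612 px [121. 245.] rect [394. 236.] [444. 173.] 63.9 z [21. 39. 67.] mean [455. 373.]
white/grey 197 px [206. 226.] rect [452.  70.] [207.  40.] 53.2 z [37. 81. 87.] mean [500. 135.]
white/grey 1338 px [
[... 1211 characters left out ...]
] rect [669.  71.] [ 75. 158.] 6.5 z [219. 287. 317.] mean [680.  20.]
white/grey 264 px [270. 175.] rect [498. 150.] [38. 75.] 39.9 z [24. 70. 84.] mean [512. 132.]
white/grey 769 px [248. 207.] rect [524.  20.] [ 90. 129.] 48.6 z [22. 45. 75.] mean [526.  16.]
white/grey 2067 px [121. 280.] rect [ 429. -359.] [150. 183.] 89.6 z [22. 59. 82.] mean [ 428. -357.]
white/grey 347 px [209. 358.] rect [ 728. -350.] [39. 38.] 38.5 z [23. 68. 73.] mean [ 732. -352.]
small rim 0.07512220769162882 0.5335196852684021 0.04373372346162796 0.08123739063739777
 floor z 0.04002966414088838
large rim 0.0674182668010452 0.47677066922187805 0.2955300807952881 0.15189509093761444
 floor z 0.0011619646658684868
```

```bash
cat > f.py <<'E'
from m import *
from scipy.optimize import least_squares
S={n:load(n) for n in("top","scene")}
def ray(c,uv,z):
    f=c["color"].shape[0]/2/np.tan(np.radians(c["fov_y"])/2); T=c["cam_to_world"]
    uv=np.atleast_2d(uv).astype(float); d=np.c_[(uv[:,0]-c["cx"])/f,(uv[:,1]-c["cy"])/f,np.ones(len(uv))]@T[:3,:3].T
    return T[:3,3]+d*((z-T[2,3])/d[:,2])[:,None]
def circ(Q,x0):
    r=least_squares(lambda p:np.hypot(Q[:,0]-p[0],Q[:,1]-p[1])-p[2],x0,loss="soft_l1",f_scale=.002); return np.round(r.x*1000,1)
if __name__=="__main__":
  for n,c in S.items():
    P=cloud(c); X,Y,Z=P[...,0],P[...,1],P[...,2]; hsv=cv2.cvtColor(c["color"],cv2.COLOR_RGB2HSV)
    for nm,x,y,r,zl in(("small",.525,.02,.046,.074),("large",.455,.357,.088,.064),("jar",.498,.106,.018,.082),("prop",.73,-.35,.02,.07)):
        d=np.hypot(X-x,Y-y); q=(d<r+.012)&(Z>zl-.006)&(Z<zl+.008)&(hsv[...,1]<90)
        if nm in("small","large"): q&=d>r-.016
        Q=P[q]; print(n,nm,q.sum(),"z",np.round(np.median(Q[:,2])*1000,1),"fit",circ(Q,[x,y,r-.002]),"mean",np.round(Q.mean(0)*1000))
    for nm,x,y,h in(("a",.62,.089,.042),("b",.638,-.061,.040),("c",.518,-.13,.044)):
        d=np.hypot(X-x,Y-y); q=(d<.04)&(Z<.07)&(hsv[...,0]<12)&(hsv[...,1]>130)&(hsv[...,2]>40)&(Z>.026)
        uv=np.argwhere(q)[:,::-1]; W=ray(c,uv,h-.006)[:,:2]*1000
        rr=cv2.minAreaRect(W.astype(np.float32)); print(n,nm,len(W),np.round(rr[0],1),np.round(rr[1],1),round(rr[2],1),"top z",np.percentile(Z[q],80))
E
python3 f.py
```

```text
top small 144 z 73.6 fit [534.    7.8  42.6] mean [540.   6.  73.]
top large 476 z 63.2 fit [453.2 357.   83.8] mean [455. 364.  63.]
top jar 55 z 81.6 fit [ -17791.7 -108480.8  110138.7] mean [501. 128.  82.]
top prop 152 z 70.1 fit [ 723.8 -350.3   14.1] mean [ 724. -350.   70.]
top a 145 [616.5  88.6] [46.1 31.6] 18.3 top z 0.0433847019207072
top b 92 [637.9 -62.4] [36.3 24.3] 22.0 top z 0.04173518654565487
top c 187 [ 515.6 -128.8] [49.2 35.8] 21.7 top z 0.04530947484108707
scene small 92 z 72.0 fit [537.    8.5  42.8] mean [527.   8.  72.]
scene large 301 z 62.0 fit [456.5 357.3  84.1] mean [456. 361.  62.]
scene jar 38 z 81.2 fit [-19072.2 -64807.1  67821.2] mean [506. 127.  81.]
scene prop 258 z 69.1 fit [ 728.5 -350.    13.9] mean [ 728. -350.   69.]
scene a 52 [624.8  86.3] [47.  27.5] 11.2 top z 0.04146302512717442
scene b 13 [654.3 -55.9] [ 7.9 11.8] 40.0 top z 0.036246349283846555
scene c 199 [ 518.9 -129.7] [44.2 42.5] 40.2 top z 0.04408425090851176
```

```bash
cat > p.py <<'E'
from h import *
def tool(yaw_y,lean_dir=0,lean=0):
    """tool y horizontal azimuth yaw_y (deg) before tilting; tool z tipped from down toward azimuth lean_dir by lean (deg)"""
    a=np.radians(yaw_y); y=np.array([np.cos(a),np.sin(a),0]); z=np.array([0,0,-1.]); M=np.c_[np.cross(y,z),y,z]
    b=np.radians(lean_dir); return R.from_rotvec(np.radians(lean)*np.cross(z,[np.cos(b),np.sin(b),0]))*R.from_matrix(M)
def cur():
    o=readout.get_obs(); return np.array(o["position"]),R.from_euler("xyz",o["tool_rot"]),o
def plan(*wps):
    p0,R0,o=cur(); print("t",round(o["t"],2),"at",np.round(p0,4),"F",np.round(o["wrist_force"],1),"w",round(o["grip_width"],4)); pp,RR=p0,R0
    for p,r in wps:
        p=np.array(p); s=R0.inv().apply(p-p0)/.3; t=(R0.inv()*r).as_rotvec()/np.radians(60)
        n=int(np.ceil(max(np.linalg.norm(p-pp)/.05,np.degrees((RR.inv()*r).magnitude())/8.5)))
        print(np.round(t,3).tolist(),np.round(s,3).tolist(),"rows",n, "OVER" if abs(np.r_[s,t]).max()>1 else ""); pp,RR=p,r
E
python3 - <<'E'
from p import *
plan(((.38,.45,.25),tool(36)),((.45,.37,.25),tool(25)))
E
```

```text
t 0.1 at [0.2087 0.6412 0.23  ] F [ 0.1 -0.1 -0.2] w 0.0857
[-0.002, 0.001, 0.599] [-0.74, -0.429, -0.066] rows 6 
[-0.002, 0.001, 0.783] [-1.045, -0.611, -0.065] rows 3 OVER
```

>>> move_arm(commands=[0, 0, 0.65, -0.9, -0.5, -0.066, 40, 0, 0, 0.65, -0.9, -0.5, -0.066, 40, 0, 0, 0.65, -0.9, -0.5, -0.066, 40, 0, 0, 0.65, -0.9, -0.5, -0.066, 40, 0, 0, 0.65, -0.9, -0.5, -0.066, 40, 0, 0, 0.65, -0.9, -0.5, -0.066, 40, 0, 0, 0.65, -0.9, -0.5, -0.066, 40, 0, 0, 0.65, -0.9, -0.5, -0.066, 40], grip_force=30)

```text
t: 0.9
position: [0.4204, 0.4141, 0.2509]
tool_rot: [-3.141, -0.0, 2.143]
wrist_force: [0.0, -0.3, 0.3]
grip_width: 0.0402
finger_force: 0.0
```

```bash
python3 - <<'E'
from p import *
T=tool(0,0,8)
plan(((.47,.18,.2),tool(0,0,8)),)
E
```

```text
t 0.9 at [0.4204 0.4141 0.2509] F [ 0.  -0.3  0.3] w 0.0402
[-0.13, -0.038, 0.545] [-0.746, -0.283, 0.17] rows 5
```

>>> move_arm(commands=[-0.13, -0.038, 0.545, -0.746, -0.283, 0.17, 40, -0.13, -0.038, 0.545, -0.746, -0.283, 0.17, 40, -0.13, -0.038, 0.545, -0.746, -0.283, 0.17, 40, -0.13, -0.038, 0.545, -0.746, -0.283, 0.17, 40, -0.13, -0.038, 0.545, -0.746, -0.283, 0.17, 40, -0.13, -0.038, 0.545, -0.746, -0.283, 0.17, 40, -0.13, -0.038, 0.545, -0.746, -0.283, 0.17, 40])

```text
t: 1.6
position: [0.4692, 0.1821, 0.1996]
tool_rot: [3.003, -0.001, 1.574]
wrist_force: [0.4, 0.2, 1.2]
grip_width: 0.0403
finger_force: 0.0
```

```bash
python3 - <<'E'
from p import *
T=tool(0,0,8); g=np.array([.4948,.008,.0535]); z=T.apply([0,0,1])
plan((g-.08*z,T),(g,T))
E
```

```text
t 1.6 at [0.4692 0.1821 0.1996] F [0.4 0.2 1.2] w 0.0403
[-0.001, -0.001, 0.002] [-0.581, 0.015, 0.227] rows 4 
[-0.001, -0.001, 0.002] [-0.581, 0.016, 0.493] rows 2
```

>>> move_arm(commands=[0, 0, 0, -0.581, 0.015, 0.227, 40, 0, 0, 0, -0.581, 0.015, 0.227, 40, 0, 0, 0, -0.581, 0.015, 0.227, 40, 0, 0, 0, -0.581, 0.015, 0.227, 40, 0, 0, 0, -0.581, 0.015, 0.227, 40, 0, 0, 0, -0.581, 0.015, 0.3, 40, 0, 0, 0, -0.581, 0.015, 0.37, 40, 0, 0, 0, -0.581, 0.015, 0.43, 40, 0, 0, 0, -0.581, 0.015, 0.47, 40, 0, 0, 0, -0.581, 0.015, 0.493, 40, 0, 0, 0, -0.581, 0.015, 0.493, 40])

```text
t: 2.7
position: [0.4954, 0.0087, 0.0537]
tool_rot: [3.003, -0.001, 1.576]
wrist_force: [-0.2, 0.1, 0.4]
grip_width: 0.0396
finger_force: 0.0
```

```bash
python3 - <<'E'
from p import *
p,r,o=cur(); print(p,o["tool_rot"],o["wrist_force"])
a=cams.camera("scene")["color"][150:280,180:320]; b=cams.camera("top")["color"][150:280,180:320]
cv2.imwrite("pics/g1.png",cv2.resize(np.hstack([a,b])[...,::-1],None,fx=2.8,fy=2.8,interpolation=cv2.INTER_CUBIC))
E
```

```text
[0.49539397 0.00872008 0.05365211] [ 3.00299003e+00 -5.28136589e-04  1.57617170e+00] [-0.17352225  0.09617559  0.39006484]
```

View pics/g1.png

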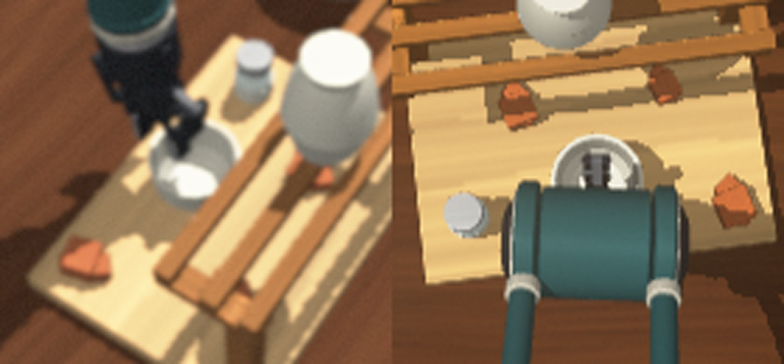

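The picture shows the inner finger inside the bowl, just left of the left panel's centre near (185,135), and the other finger outside the rim. It straddles the wall, so I'm closing the fingers and lifting a little.

>>> move_arm(commands=[0, 0, 0, 0, 0, 0, 0, 0, 0, 0, 0, 0, 0, 0, 0, 0, 0, 0, 0, 0, 0, 0, 0, 0, 0, 0, 0, 0, 0, 0, 0, 0, 0, 0, 0, 0, 0, 0, 0, 0, 0, 0, 0, 0, 0, 0, 0, 0, 0, 0, 0, 0, 0, 0.007, -0.05, 0, 0, 0, 0, 0, 0.014, -0.1, 0, 0, 0, 0, 0, 0.042, -0.3, 0, 0, 0, 0, 0, 0.056, -0.4, 0, 0, 0, 0, 0, 0.056, -0.4, 0, 0, 0, 0, 0, 0.056, -0.4, 0], grip_force=30)

```text
t: 4.1
position: [0.496, 0.0073, 0.1763]
tool_rot: [3.0, -0.0, 1.574]
wrist_force: [-0.3, 0.0, -1.6]
grip_width: 0.0062
finger_force: 30.3
```

```bash
python3 - <<'E'
from p import *
p,r,o=cur(); print(p,o["tool_rot"],o["wrist_force"],o["grip_width"],o["finger_force"])
cs=[cams.camera(n) for n in("scene","top")]
np.savez("scene1.npz",**cs[0]);np.savez("top1.npz",**cs[1])
for c in cs:
    P=cloud(c); hsv=cv2.cvtColor(c["color"],cv2.COLOR_RGB2HSV)
    q=(np.hypot(P[...,0]-p[0]-.041,P[...,1]-p[1])<.058)&(P[...,2]>p[2]-.045)&(P[...,2]<p[2]+.04)&(hsv[...,1]<60)&(hsv[...,2]>110)
    Q=P[q]; print(len(Q), np.round(Q.min(0),3),np.round(Q.max(0),3))
    top=Q[Q[:,2]>p[2]+.008]; A=np.c_[top[:,:2],np.ones(len(top))]; print("rim plane",np.linalg.lstsq(A,top[:,2],rcond=None)[0],np.median(top[:,2]))
a=cs[0]["color"][100:260,160:340]
cv2.imwrite("pics/g2.png",cv2.resize(a[...,::-1],None,fx=3,fy=3,interpolation=cv2.INTER_CUBIC))
E
```

```text
[0.49601206 0.00730059 0.17630473] [ 2.99950055e+00 -3.01461824e-05  1.57431945e+00] [-0.3058587   0.04578433 -1.60867095] 0.006201348028592528 30.308316943701357
867 [ 0.486 -0.038  0.142] [0.583 0.053 0.201]
rim plane [ 0.00991806 -0.01663005  0.18678653] 0.1929615045590385
411 [ 0.531 -0.037  0.14 ] [0.577 0.051 0.2  ]
rim plane [-0.01495017  0.0006493   0.20041723] 0.19253566810018907
```

View pics/g2.png

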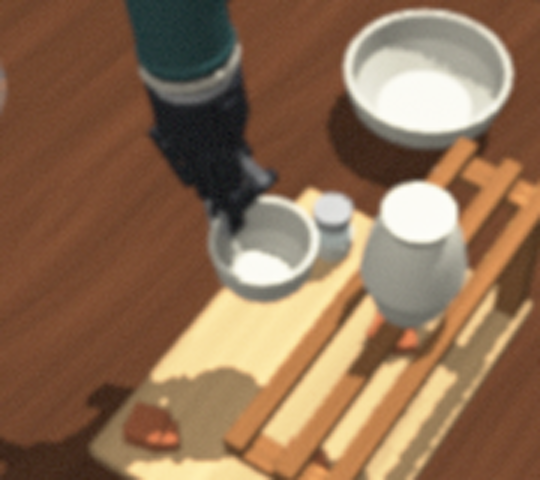

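The bowl is level in the air (rim plane slope below 1 degree), at (262,245) in the picture, and clear of the jar. I'm carrying it over to the large bowl.

>>> move_arm(commands=[0, 0, 0, 0.1, 0, 0, 0, 0, 0, 0, 0.25, -0.05, 0, 0, 0, 0, 0, 0.4, -0.1, 0, 0, 0, 0, 0, 0.55, -0.15, 0, 0, 0, 0, 0, 0.7, -0.2, 0, 0, 0, 0, 0, 0.85, -0.25, 0, 0, 0, 0, 0, 0.95, -0.26, 0, 0, 0, 0, 0, 1, -0.26, 0, 0, 0, 0, 0, 1, -0.26, 0, 0])

```text
t: 5.1
position: [0.416, 0.3079, 0.1625]
tool_rot: [3.004, 0.002, 1.577]
wrist_force: [0.6, -0.3, -0.1]
grip_width: 0.006
finger_force: 30.3
```

```bash
python3 - <<'E'
from p import *
p,T,o=cur()
plan(((.416,.357,.14),tool(0,0,8)),((.416,.357,.055),tool(0,0,8)))
E
```

```text
t 5.1 at [0.416  0.3079 0.1625] F [ 0.6 -0.3 -0.1] w 0.006
[-0.002, 0.001, 0.006] [0.164, -0.009, 0.074] rows 2 
[-0.002, 0.001, 0.006] [0.164, -0.048, 0.355] rows 2
```

>>> move_arm(commands=[0, 0, 0, 0.12, -0.005, 0.04, 0, 0, 0, 0, 0.164, -0.009, 0.074, 0, 0, 0, 0, 0.164, -0.009, 0.074, 0, 0, 0, 0, 0.164, -0.019, 0.15, 0, 0, 0, 0, 0.164, -0.029, 0.22, 0, 0, 0, 0, 0.164, -0.038, 0.28, 0, 0, 0, 0, 0.164, -0.043, 0.32, 0, 0, 0, 0, 0.164, -0.045, 0.335, 0, 0, 0, 0, 0.164, -0.045, 0.335, 0, 0, 0, 0, 0.164, -0.045, 0.335, 0])

```text
t: 6.1
position: [0.4183, 0.3565, 0.0641]
tool_rot: [3.001, -0.001, 1.574]
wrist_force: [0.4, 0.8, -1.0]
grip_width: 0.0064
finger_force: 30.4
```

```bash
python3 - <<'E'
from p import *
p,r,o=cur(); print(p,o["wrist_force"],o["grip_width"])
c=cams.camera("scene"); P=cloud(c); hsv=cv2.cvtColor(c["color"],cv2.COLOR_RGB2HSV)
a=c["color"][60:200,220:380]
cv2.imwrite("pics/g3.png",cv2.resize(a[...,::-1],None,fx=3,fy=3,interpolation=cv2.INTER_CUBIC))
E
```

```text
[0.41828845 0.35650711 0.06406404] [ 0.38689405  0.77099323 -1.03927539] 0.006441875294235875
```

View pics/g3.png

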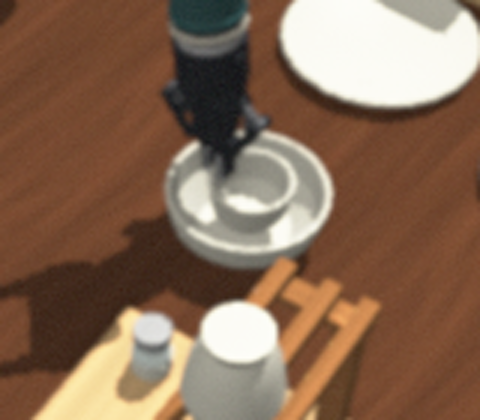

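The small bowl hangs centred over the large one (rim centre at about (258,185), with the large one at (248,200)). Lowering slowly now.

>>> move_arm(commands=[0, 0, 0, 0, -0.003, 0.018, 0, 0, 0, 0, 0, -0.005, 0.036, 0, 0, 0, 0, 0, -0.007, 0.05, 0, 0, 0, 0, 0, -0.008, 0.06, 0, 0, 0, 0, 0, -0.009, 0.064, 0, 0, 0, 0, 0, -0.009, 0.066, 0, 0, 0, 0, 0, -0.009, 0.066, 0])

```text
t: 6.85
position: [0.4177, 0.3564, 0.0431]
tool_rot: [3.002, -0.0, 1.574]
wrist_force: [0.1, -0.3, -1.7]
grip_width: 0.0064
finger_force: 30.3
```

>>> move_arm(commands=[0, 0, 0, 0, 0, 0.004, 0, 0, 0, 0, 0, 0, 0.004, 0])

```text
t: 7.05
position: [0.418, 0.3565, 0.0421]
tool_rot: [3.001, -0.0, 1.574]
wrist_force: [-0.1, -0.1, -1.3]
grip_width: 0.0065
finger_force: 30.3
```

>>> move_arm(commands=[0, 0, 0, 0, 0, 0.004, 0, 0, 0, 0, 0, 0, 0.004, 0])

```text
t: 7.25
position: [0.4182, 0.3567, 0.0419]
tool_rot: [3.001, -0.001, 1.574]
wrist_force: [-3.6, -2.0, 6.5]
grip_width: 0.0058
finger_force: 31.2
```

>>> move_arm(commands=[0, 0, 0, 0, 0, 0.004, 0, 0, 0, 0, 0, 0, 0.004, 0])

```text
t: 7.45
position: [0.4182, 0.3568, 0.0419]
tool_rot: [3.002, -0.0, 1.574]
wrist_force: [-7.8, -3.0, 15.9]
grip_width: 0.0066
finger_force: 32.2
```

Contact is made: 16 N of push with the fingers holding. Relax by 1 mm, hold, then open.

>>> move_arm(commands=[0, 0, 0, 0, 0, -0.003, 0, 0, 0, 0, 0, 0, -0.003, 0, 0, 0, 0, 0, 0, -0.003, 12, 0, 0, 0, 0, 0, -0.003, 15, 0, 0, 0, 0, 0, -0.003, 15, 0, 0, 0, 0, 0, -0.003, 15])

```text
t: 8.05
position: [0.418, 0.3563, 0.0403]
tool_rot: [3.002, 0.0, 1.574]
wrist_force: [-0.1, 0.2, -0.7]
grip_width: 0.015
finger_force: 0.0
```

>>> move_arm(commands=[0, 0, 0, 0, 0, -0.05, 15, 0, 0, 0, 0, 0, -0.12, 15, 0, 0, 0, 0, 0, -0.25, 15, 0, 0, 0, 0, 0, -0.4, 30, 0, 0, 0, 0, 0, -0.5, 60, 0, 0, 0, 0, 0, -0.5, 60])

```text
t: 8.65
position: [0.3997, 0.3591, 0.1966]
tool_rot: [2.993, -0.008, 1.575]
wrist_force: [0.4, -0.1, 0.6]
grip_width: 0.0579
finger_force: 0.0
```

```bash
python3 - <<'E'
from f import *
from p import *
c=cams.camera("scene"); P=cloud(c); hsv=cv2.cvtColor(c["color"],cv2.COLOR_RGB2HSV)
d=np.hypot(P[...,0]-.456,P[...,1]-.357)
for r in(.046,.088):
    q=(abs(d-r+.004)<.014)&(P[...,2]>.052)&(P[...,2]<.075)&(hsv[...,1]<70); Q=P[q]; print(r,q.sum(),circ(Q,[.456,.357,r-.003]),np.linalg.lstsq(np.c_[Q[:,:2]-[.456,.357],np.ones(len(Q))],Q[:,2],rcond=None)[0])
c=tool(0)
az=np.array([110])
# sherd c: tool y along azimuth -70 (=110)
plan(((.45,.10,.2),tool(-35)),)
E
```

```text
0.046 172 [461.5 355.2  42.7] [-8.78550968e-05 -5.36007301e-03  5.82492355e-02]
0.088 449 [456.7 357.1  83.7] [ 0.00505465 -0.00517741  0.05969688]
t 8.7 at [0.3986 0.358  0.1935] F [ 0.1 -0.4 -0.1] w 0.0601
[0.133, -0.048, 0.586] [-0.86, 0.17, -0.002] rows 6
```

The bowl is nested: centres 5 mm apart, level to 0.3 degrees. Sherd c is next.

>>> move_arm(commands=[0.133, -0.048, 0.586, -0.86, 0.17, -0.002, 62, 0.133, -0.048, 0.586, -0.86, 0.17, -0.002, 62, 0.133, -0.048, 0.586, -0.86, 0.17, -0.002, 62, 0.133, -0.048, 0.586, -0.86, 0.17, -0.002, 62, 0.133, -0.048, 0.586, -0.86, 0.17, -0.002, 62, 0.133, -0.048, 0.586, -0.86, 0.17, -0.002, 62, 0.133, -0.048, 0.586, -0.86, 0.17, -0.002, 62])

```text
t: 9.4
position: [0.4481, 0.0965, 0.1957]
tool_rot: [-3.139, 0.009, 0.955]
wrist_force: [-1.3, -0.2, 0.2]
grip_width: 0.0621
finger_force: 0.0
```

```bash
python3 - <<'E'
from p import *
T=tool(-70)
plan(((.5175,-.1295,.13),T),((.5175,-.1295,.026),T))
E
```

```text
t 9.4 at [0.4481 0.0965 0.1957] F [-1.3 -0.2  0.2] w 0.0621
[-0.0, 0.009, 0.579] [-0.479, 0.625, 0.222] rows 5 
[-0.0, 0.009, 0.579] [-0.476, 0.626, 0.568] rows 3
```

>>> move_arm(commands=[0, 0.009, 0.579, -0.479, 0.625, 0.222, 62, 0, 0.009, 0.579, -0.479, 0.625, 0.222, 62, 0, 0.009, 0.579, -0.479, 0.625, 0.222, 62, 0, 0.009, 0.579, -0.479, 0.625, 0.222, 62, 0, 0.009, 0.579, -0.479, 0.625, 0.222, 62, 0, 0.009, 0.579, -0.479, 0.625, 0.222, 62, 0, 0.009, 0.579, -0.478, 0.626, 0.3, 62, 0, 0.009, 0.579, -0.477, 0.626, 0.4, 62, 0, 0.009, 0.579, -0.476, 0.626, 0.48, 62, 0, 0.009, 0.579, -0.476, 0.626, 0.54, 62, 0, 0.009, 0.579, -0.476, 0.626, 0.568, 62, 0, 0.009, 0.579, -0.476, 0.626, 0.568, 62])

```text
t: 10.6
position: [0.518, -0.1251, 0.0256]
tool_rot: [-3.139, 0.001, 0.355]
wrist_force: [-0.2, -0.3, 0.5]
grip_width: 0.062
finger_force: 0.0
```

```bash
python3 - <<'E'
from p import *
p,r,o=cur(); print(p,o["wrist_force"])
a=cams.camera("scene")["color"][190:300,150:300]
cv2.imwrite("pics/g4.png",cv2.resize(a[...,::-1],None,fx=3.5,fy=3.5,interpolation=cv2.INTER_CUBIC))
E
```

```text
[ 0.5179553  -0.12510455  0.02556961] [-0.1608981  -0.29190186  0.48803735]
```

View pics/g4.png

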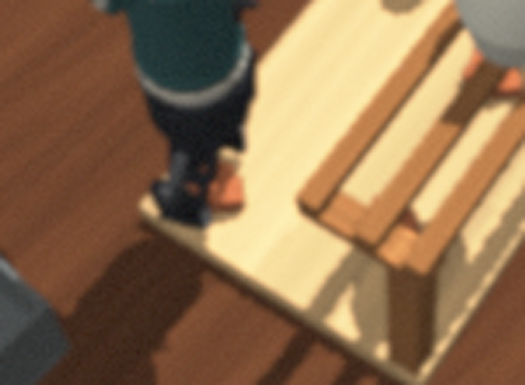

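The fingers straddle sherd c at (228,190). I'm closing and lifting.

>>> move_arm(commands=[0, 0, 0, 0, 0, 0, 20, 0, 0, 0, 0, 0, 0, 20, 0, 0, 0, 0, 0, 0, 20, 0, 0, 0, 0, 0, 0, 20, 0, 0, 0, 0, 0, 0, 20, 0, 0, 0, 0, 0, -0.05, 20, 0, 0, 0, 0, 0, -0.2, 20, 0, 0, 0, 0, 0, -0.35, 20, 0, 0, 0, 0, 0, -0.5, 20, 0, 0, 0, 0, 0, -0.5, 20], grip_force=45)

```text
t: 11.65
position: [0.5239, -0.1289, 0.186]
tool_rot: [3.132, -0.013, 0.353]
wrist_force: [0.4, -0.8, -0.0]
grip_width: 0.035
finger_force: 45.3
```

```bash
python3 - <<'E'
from p import *
T=tool(-90)
plan(((.385,-.36,.17),T),((.385,-.36,.065),T))
E
```

```text
t 11.65 at [ 0.5239 -0.1289  0.186 ] F [ 0.4 -0.8 -0. ] w 0.035
[0.007, -0.014, 0.337] [-0.701, 0.562, 0.049] rows 6 
[0.007, -0.014, 0.337] [-0.706, 0.559, 0.399] rows 3
```

>>> move_arm(commands=[0, 0, 0.337, -0.703, 0.562, 0.03, 20, 0, 0, 0.337, -0.703, 0.562, 0.03, 20, 0, 0, 0.337, -0.703, 0.562, 0.03, 20, 0, 0, 0.337, -0.703, 0.562, 0.03, 20, 0, 0, 0.337, -0.703, 0.562, 0.03, 20, 0, 0, 0.337, -0.703, 0.562, 0.03, 20, 0, 0, 0.337, -0.703, 0.562, 0.05, 20, 0, 0, 0.337, -0.703, 0.562, 0.2, 20, 0, 0, 0.337, -0.703, 0.562, 0.35, 20, 0, 0, 0.337, -0.703, 0.562, 0.48, 20, 0, 0, 0.337, -0.703, 0.562, 0.48, 20, 0, 0, 0.337, -0.703, 0.562, 0.48, 55, 0, 0, 0.337, -0.703, 0.562, 0.48, 55, 0, 0, 0.337, -0.703, 0.562, 0.48, 55, 0, 0, 0.337, -0.703, 0.562, 0.4, 55, 0, 0, 0.337, -0.703, 0.562, 0.25, 55, 0, 0, 0.337, -0.703, 0.562, 0.1, 55, 0, 0, 0.337, -0.703, 0.562, 0, 55, 0, 0, 0.337, -0.703, 0.562, 0, 55])

```text
t: 13.55
position: [0.3831, -0.3621, 0.1856]
tool_rot: [3.131, -0.012, 0.0]
wrist_force: [-0.0, -0.1, 0.2]
grip_width: 0.055
finger_force: 0.0
```

```bash
python3 - <<'E'
from f import *
from p import *
c=cams.camera("top"); P=cloud(c); hsv=cv2.cvtColor(c["color"],cv2.COLOR_RGB2HSV)
q=(hsv[...,0]<13)&(hsv[...,1]>130)&(P[...,2]<.06)&(P[...,2]>.012)&(abs(P[...,0]-.429)<.09)&(abs(P[...,1]+.359)<.075); print("tub sherd",q.sum(),P[q].mean(0) if q.sum() else "")
# refine a,b from this view
for nm,x,y,h in(("a",.62,.089,.042),("b",.638,-.061,.040)):
    d=np.hypot(P[...,0]-x,P[...,1]-y); m=(d<.04)&(P[...,2]<.07)&(hsv[...,0]<12)&(hsv[...,1]>130)&(hsv[...,2]>40)&(P[...,2]>.026)
    W=ray(c,np.argwhere(m)[:,::-1],h-.006)[:,:2]*1000; r=cv2.minAreaRect(W.astype(np.float32)); print(nm,len(W),r, "mean",W.mean(0))
L=tool(-65,25,30); z=L.apply([0,0,1]); u=np.array([np.cos(np.radians(25)),np.sin(np.radians(25)),0])
g=np.array([.640,-.062,.027])+.004*u; print("b grasp",g,"pre",g-.12*z)
np.savez("gb.npz",g=g)
plan(((.50,-.20,.25),tool(-65,25,15)),)
E
```

```text
tub sherd 176 [ 0.37016608 -0.35333537  0.02794391]
a 131 ((616.978271484375, 87.55369567871094), (44.6988410949707, 31.333566665649414), 11.336482048034668) mean [615.4255117   88.03763789]
b 79 ((638.1492309570312, -61.4938850402832), (37.705074310302734, 24.601848602294922), 25.18321990966797) mean [636.09270697 -62.1729797 ]
b grasp [ 0.64362523 -0.06030953  0.027     ] pre [ 0.58924676 -0.08566662  0.13092305]
t 13.6 at [ 0.3818 -0.3608  0.1825] F [-0.1 -0.4 -0.2] w 0.0551
[0.063, 0.239, -0.413] [0.396, -0.534, -0.226] rows 5
```

>>> move_arm(commands=[0.063, 0.239, -0.413, 0.396, -0.534, -0.226, 56, 0.063, 0.239, -0.413, 0.396, -0.534, -0.226, 56, 0.063, 0.239, -0.413, 0.396, -0.534, -0.226, 56, 0.063, 0.239, -0.413, 0.396, -0.534, -0.226, 56, 0.063, 0.239, -0.413, 0.396, -0.534, -0.226, 56, 0.063, 0.239, -0.413, 0.396, -0.534, -0.226, 56, 0.063, 0.239, -0.413, 0.396, -0.534, -0.226, 56])

```text
t: 14.3
position: [0.4973, -0.1983, 0.2439]
tool_rot: [-3.131, -0.256, 0.434]
wrist_force: [0.0, -0.7, -0.5]
grip_width: 0.0557
finger_force: 0.0
```

```bash
python3 - <<'E'
from p import *
L=tool(-65,25,30); z=L.apply([0,0,1]); g=np.load("gb.npz")["g"]
plan((g-.15*z,L))
E
```

```text
t 14.3 at [ 0.4973 -0.1983  0.2439] F [ 0.  -0.7 -0.5] w 0.0557
[-0.009, 0.255, -0.004] [0.3, -0.208, 0.38] rows 4
```

>>> move_arm(commands=[-0.009, 0.255, -0.004, 0.3, -0.208, 0.38, 56, -0.009, 0.255, -0.004, 0.3, -0.208, 0.38, 56, -0.009, 0.255, -0.004, 0.3, -0.208, 0.38, 56, -0.009, 0.255, -0.004, 0.3, -0.208, 0.38, 56, -0.009, 0.255, -0.004, 0.3, -0.208, 0.38, 56, -0.009, 0.255, -0.004, 0.3, -0.208, 0.38, 56])

```text
t: 14.9
position: [0.5769, -0.0931, 0.1587]
tool_rot: [3.14, -0.525, 0.437]
wrist_force: [0.5, -0.9, 0.6]
grip_width: 0.0562
finger_force: 0.0
```

```bash
python3 - <<'E'
from p import *
L=tool(-65,25,30); z=L.apply([0,0,1]); g=np.load("gb.npz")["g"]
plan((g-.05*z,L),(g-.002*z,L))
E
```

```text
t 14.9 at [ 0.5769 -0.0931  0.1587] F [ 0.5 -0.9  0.6] w 0.0562
[0.002, -0.001, 0.0] [-0.005, -0.006, 0.337] rows 3 
[0.002, -0.001, 0.0] [-0.006, -0.006, 0.497] rows 1
```

>>> move_arm(commands=[0, 0, 0, -0.005, -0.006, 0.12, 56, 0, 0, 0, -0.005, -0.006, 0.24, 56, 0, 0, 0, -0.005, -0.006, 0.337, 56, 0, 0, 0, -0.005, -0.006, 0.337, 56, 0, 0, 0, -0.005, -0.006, 0.4, 56, 0, 0, 0, -0.005, -0.006, 0.45, 56, 0, 0, 0, -0.005, -0.006, 0.48, 56, 0, 0, 0, -0.005, -0.006, 0.497, 56, 0, 0, 0, -0.005, -0.006, 0.497, 56])

```text
t: 15.8
position: [0.6429, -0.0598, 0.0293]
tool_rot: [3.14, -0.526, 0.437]
wrist_force: [-0.2, -0.4, 0.3]
grip_width: 0.0558
finger_force: 0.0
```

```bash
python3 - <<'E'
from p import *
p,r,o=cur(); print(p,o["wrist_force"])
a=cams.camera("scene")["color"][170:300,190:340]; b=cams.camera("top")["color"][130:260,190:340]
cv2.imwrite("pics/g5.png",cv2.resize(np.hstack([a,b])[...,::-1],None,fx=2.6,fy=2.6,interpolation=cv2.INTER_CUBIC))
E
```

```text
[ 0.64291858 -0.05980473  0.02925497] [-0.24756699 -0.42653514  0.33196447]
```

View pics/g5.png

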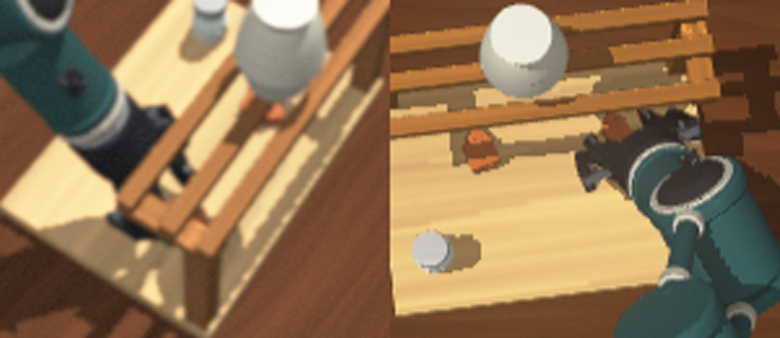

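The gripper leans under the shelf, with sherd b between the fingers at (615,125) in the right panel. Closing, then withdrawing along the tool axis.

>>> move_arm(commands=[0, 0, 0, 0, 0, 0, 15, 0, 0, 0, 0, 0, 0, 15, 0, 0, 0, 0, 0, 0, 15, 0, 0, 0, 0, 0, 0, 15, 0, 0, 0, 0, 0, 0, 15, 0, 0, 0, 0, 0, -0.04, 15, 0, 0, 0, 0, 0, -0.12, 15, 0, 0, 0, 0, 0, -0.25, 15, 0, 0, 0, 0, 0, -0.4, 15, 0, 0, 0, 0, 0, -0.5, 15, 0, 0, 0, 0, 0, -0.5, 15], grip_force=45)

```text
t: 17.0
position: [0.5754, -0.0928, 0.1635]
tool_rot: [3.133, -0.53, 0.439]
wrist_force: [1.0, -1.3, -0.6]
grip_width: 0.027
finger_force: 44.0
```

```bash
python3 - <<'E'
from p import *
plan(((.49,-.26,.20),tool(-80,10,5)),)
E
```

```text
t 17.0 at [ 0.5754 -0.0928  0.1635] F [ 1.  -1.3 -0.6] w 0.027
[-0.07, -0.421, 0.241] [-0.365, 0.386, -0.352] rows 4
```

>>> move_arm(commands=[-0.07, -0.421, 0.241, -0.365, 0.386, -0.352, 15, -0.07, -0.421, 0.241, -0.365, 0.386, -0.352, 15, -0.07, -0.421, 0.241, -0.365, 0.386, -0.352, 15, -0.07, -0.421, 0.241, -0.365, 0.386, -0.352, 15, -0.07, -0.421, 0.241, -0.365, 0.386, -0.352, 15, -0.07, -0.421, 0.241, -0.365, 0.386, -0.352, 15])

```text
t: 17.6
position: [0.489, -0.2581, 0.1936]
tool_rot: [-3.135, -0.08, 0.175]
wrist_force: [0.4, -0.7, -1.0]
grip_width: 0.0269
finger_force: 44.1
```

```bash
python3 - <<'E'
from p import *
T=tool(-90)
plan(((.445,-.36,.18),T),((.445,-.36,.04),T))
E
```

```text
t 17.6 at [ 0.489  -0.2581  0.1936] F [ 0.4 -0.7 -1. ] w 0.0269
[-0.013, -0.076, 0.167] [-0.207, 0.309, 0.027] rows 3 
[-0.013, -0.076, 0.167] [-0.244, 0.312, 0.492] rows 3
```

>>> move_arm(commands=[-0.013, -0.076, 0.167, -0.207, 0.309, 0.027, 15, -0.013, -0.076, 0.167, -0.207, 0.309, 0.027, 15, -0.013, -0.076, 0.167, -0.207, 0.309, 0.027, 15, -0.013, -0.076, 0.167, -0.207, 0.309, 0.027, 15, -0.013, -0.076, 0.167, -0.22, 0.31, 0.18, 15, -0.013, -0.076, 0.167, -0.232, 0.311, 0.33, 15, -0.013, -0.076, 0.167, -0.244, 0.312, 0.48, 15, -0.013, -0.076, 0.167, -0.244, 0.312, 0.48, 15, -0.013, -0.076, 0.167, -0.244, 0.312, 0.48, 55, -0.013, -0.076, 0.167, -0.244, 0.312, 0.48, 55, -0.013, -0.076, 0.167, -0.244, 0.312, 0.48, 55, -0.013, -0.076, 0.167, -0.235, 0.311, 0.35, 55, -0.013, -0.076, 0.167, -0.22, 0.31, 0.18, 55, -0.013, -0.076, 0.167, -0.207, 0.309, 0.0, 55, -0.013, -0.076, 0.167, -0.19, 0.309, -0.1, 55, -0.013, -0.076, 0.167, -0.19, 0.309, -0.1, 55])

```text
t: 19.2
position: [0.4517, -0.3635, 0.2305]
tool_rot: [3.128, -0.015, 0.001]
wrist_force: [1.3, 0.1, 0.6]
grip_width: 0.0548
finger_force: 0.0
```

```bash
python3 - <<'E'
from f import *
from p import *
c=cams.camera("top"); P=cloud(c); hsv=cv2.cvtColor(c["color"],cv2.COLOR_RGB2HSV)
q=(hsv[...,0]<13)&(hsv[...,1]>130)&(P[...,2]<.06)&(P[...,2]>.012)&(abs(P[...,0]-.429)<.09)&(abs(P[...,1]+.359)<.075); print("tub sherds",q.sum(),P[q].mean(0))
h=.042;x,y=.62,.089
d=np.hypot(P[...,0]-x,P[...,1]-y); m=(d<.04)&(P[...,2]<.07)&(hsv[...,0]<12)&(hsv[...,1]>130)&(hsv[...,2]>40)&(P[...,2]>.026)
W=ray(c,np.argwhere(m)[:,::-1],h-.006)[:,:2]*1000; print(cv2.minAreaRect(W.astype(np.float32)))
d=np.hypot(P[...,0]-.638,P[...,1]+.061)<.03; print("left at b:",(d&(hsv[...,0]<12)&(hsv[...,1]>130)&(P[...,2]<.07)&(P[...,2]>.03)).sum())
plan(((.50,-.13,.25),tool(-73,17,15)),)
E
```

```text
tub sherds 338 [ 0.39706523 -0.35699167  0.02648495]
((616.5040283203125, 88.57730102539062), (46.09480285644531, 31.62616729736328), 18.108179092407227)
left at b: 0
t 19.25 at [ 0.4501 -0.3623  0.2267] F [ 0.2 -0.3 -1.1] w 0.0554
[0.048, 0.239, -0.28] [0.168, -0.773, -0.083] rows 5
```

>>> move_arm(commands=[0.048, 0.239, -0.28, 0.168, -0.773, -0.083, 62, 0.048, 0.239, -0.28, 0.168, -0.773, -0.083, 62, 0.048, 0.239, -0.28, 0.168, -0.773, -0.083, 62, 0.048, 0.239, -0.28, 0.168, -0.773, -0.083, 62, 0.048, 0.239, -0.28, 0.168, -0.773, -0.083, 62, 0.048, 0.239, -0.28, 0.168, -0.773, -0.083, 62, 0.048, 0.239, -0.28, 0.168, -0.773, -0.083, 62])

```text
t: 19.95
position: [0.4972, -0.1271, 0.244]
tool_rot: [-3.131, -0.254, 0.297]
wrist_force: [-0.5, -1.1, 0.1]
grip_width: 0.0619
finger_force: 0.0
```

```bash
python3 - <<'E'
from p import *
L=tool(-73,17,30); z=L.apply([0,0,1]); u=np.r_[np.cos(np.radians(17)),np.sin(np.radians(17)),0]
g=np.array([.619,.088,.028])+.004*u; np.savez("ga.npz",g=g); print(g)
plan((g-.15*z,L))
E
```

```text
[0.62282522 0.08916949 0.028     ]
t 19.95 at [ 0.4972 -0.1271  0.244 ] F [-0.5 -1.1  0.1] w 0.0619
[-0.01, 0.257, -0.001] [0.278, -0.563, 0.375] rows 5
```

>>> move_arm(commands=[-0.01, 0.257, -0.001, 0.278, -0.563, 0.375, 62, -0.01, 0.257, -0.001, 0.278, -0.563, 0.375, 62, -0.01, 0.257, -0.001, 0.278, -0.563, 0.375, 62, -0.01, 0.257, -0.001, 0.278, -0.563, 0.375, 62, -0.01, 0.257, -0.001, 0.278, -0.563, 0.375, 62, -0.01, 0.257, -0.001, 0.278, -0.563, 0.375, 62, -0.01, 0.257, -0.001, 0.278, -0.563, 0.375, 62])

```text
t: 20.65
position: [0.552, 0.0654, 0.1576]
tool_rot: [-3.141, -0.522, 0.294]
wrist_force: [0.0, 0.4, 0.6]
grip_width: 0.0619
finger_force: 0.0
```

```bash
python3 - <<'E'
from p import *
L=tool(-73,17,30); z=L.apply([0,0,1]); g=np.load("ga.npz")["g"]
plan((g-.05*z,L),(g-.001*z,L))
E
```

```text
t 20.65 at [0.552  0.0654 0.1576] F [0.  0.4 0.6] w 0.0619
[0.001, 0.001, -0.003] [0.0, -0.007, 0.332] rows 2 
[0.001, 0.001, -0.003] [0.0, -0.007, 0.495] rows 1
```

>>> move_arm(commands=[0, 0, 0, 0, -0.007, 0.12, 62, 0, 0, 0, 0, -0.007, 0.24, 62, 0, 0, 0, 0, -0.007, 0.332, 62, 0, 0, 0, 0, -0.007, 0.332, 62, 0, 0, 0, 0, -0.007, 0.4, 62, 0, 0, 0, 0, -0.007, 0.45, 62, 0, 0, 0, 0, -0.007, 0.48, 62, 0, 0, 0, 0, -0.007, 0.495, 62, 0, 0, 0, 0, -0.007, 0.495, 62])

```text
t: 21.55
position: [0.6229, 0.0893, 0.0302]
tool_rot: [-3.141, -0.524, 0.293]
wrist_force: [-0.2, -0.7, -0.1]
grip_width: 0.0621
finger_force: 0.0
```

```bash
python3 - <<'E'
from p import *
p,r,o=cur(); print(p,o["wrist_force"])
a=cams.camera("scene")["color"][150:280,210:360]; b=cams.camera("top")["color"][130:260,170:320]
cv2.imwrite("pics/g6.png",cv2.resize(np.hstack([a,b])[...,::-1],None,fx=2.6,fy=2.6,interpolation=cv2.INTER_CUBIC))
E
```

```text
[0.62289503 0.08927264 0.0302383 ] [-0.2246628  -0.70331255 -0.06916311]
```

View pics/g6.png

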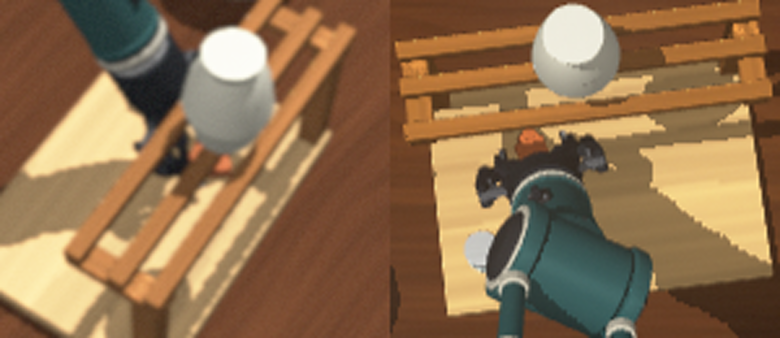

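Sherd a sits between the fingers at (530,142) in the right panel, and the jar is clear at (480,250). Closing and withdrawing.

>>> move_arm(commands=[0, 0, 0, 0, 0, 0, 20, 0, 0, 0, 0, 0, 0, 20, 0, 0, 0, 0, 0, 0, 20, 0, 0, 0, 0, 0, 0, 20, 0, 0, 0, 0, 0, 0, 20, 0, 0, 0, 0, 0, -0.04, 20, 0, 0, 0, 0, 0, -0.12, 20, 0, 0, 0, 0, 0, -0.25, 20, 0, 0, 0, 0, 0, -0.4, 20, 0, 0, 0, 0, 0, -0.5, 20, 0, 0, 0, 0, 0, -0.5, 20], grip_force=45)

```text
t: 22.75
position: [0.5522, 0.0678, 0.1645]
tool_rot: [3.139, -0.531, 0.295]
wrist_force: [0.6, -0.3, 0.3]
grip_width: 0.0328
finger_force: 45.6
```

```bash
python3 - <<'E'
from p import *
plan(((.50,-.13,.21),tool(-80,10,10)),)
E
```

```text
t 22.75 at [0.5522 0.0678 0.1645] F [ 0.6 -0.3  0.3] w 0.0328
[-0.038, -0.34, 0.108] [-0.232, 0.581, -0.311] rows 5
```

>>> move_arm(commands=[-0.038, -0.34, 0.108, -0.232, 0.581, -0.311, 20, -0.038, -0.34, 0.108, -0.232, 0.581, -0.311, 20, -0.038, -0.34, 0.108, -0.232, 0.581, -0.311, 20, -0.038, -0.34, 0.108, -0.232, 0.581, -0.311, 20, -0.038, -0.34, 0.108, -0.232, 0.581, -0.311, 20, -0.038, -0.34, 0.108, -0.232, 0.581, -0.311, 20, -0.038, -0.34, 0.108, -0.232, 0.581, -0.311, 20])

```text
t: 23.45
position: [0.4983, -0.1288, 0.2036]
tool_rot: [-3.138, -0.165, 0.174]
wrist_force: [-0.7, 0.3, -0.4]
grip_width: 0.0332
finger_force: 45.6
```

```bash
python3 - <<'E'
from p import *
T=tool(-90)
plan(((.482,-.36,.18),T),((.482,-.36,.045),T))
E
```

```text
t 23.45 at [ 0.4983 -0.1288  0.2036] F [-0.7  0.3 -0.4] w 0.0332
[-0.017, -0.157, 0.166] [-0.197, 0.75, 0.044] rows 5 
[-0.017, -0.157, 0.166] [-0.271, 0.752, 0.488] rows 3
```

>>> move_arm(commands=[-0.017, -0.157, 0.166, -0.215, 0.75, 0.03, 20, -0.017, -0.157, 0.166, -0.215, 0.75, 0.03, 20, -0.017, -0.157, 0.166, -0.215, 0.75, 0.03, 20, -0.017, -0.157, 0.166, -0.215, 0.75, 0.03, 20, -0.017, -0.157, 0.166, -0.215, 0.75, 0.03, 20, -0.017, -0.157, 0.166, -0.215, 0.75, 0.03, 20, -0.017, -0.157, 0.166, -0.24, 0.751, 0.18, 20, -0.017, -0.157, 0.166, -0.265, 0.752, 0.33, 20, -0.017, -0.157, 0.166, -0.29, 0.752, 0.48, 20, -0.017, -0.157, 0.166, -0.29, 0.752, 0.48, 20, -0.017, -0.157, 0.166, -0.29, 0.752, 0.48, 60, -0.017, -0.157, 0.166, -0.29, 0.752, 0.48, 60, -0.017, -0.157, 0.166, -0.29, 0.752, 0.48, 60, -0.017, -0.157, 0.166, -0.27, 0.752, 0.35, 60, -0.017, -0.157, 0.166, -0.24, 0.751, 0.18, 60, -0.017, -0.157, 0.166, -0.215, 0.75, 0, 60, -0.017, -0.157, 0.166, -0.2, 0.75, -0.15, 60, -0.017, -0.157, 0.166, -0.2, 0.75, -0.2, 60, -0.017, -0.157, 0.166, -0.2, 0.75, -0.2, 60, -0.017, -0.157, 0.166, -0.2, 0.75, -0.2, 60])

```text
t: 25.45
position: [0.47, -0.3634, 0.2549]
tool_rot: [3.139, -0.004, 0.0]
wrist_force: [-1.3, -0.1, -1.5]
grip_width: 0.0603
finger_force: 0.0
```

```bash
python3 - <<'E'
from f import *
for n in("scene","top"):
    c=cams.camera(n); P=cloud(c); hsv=cv2.cvtColor(c["color"],cv2.COLOR_RGB2HSV)
    q=((hsv[...,0]<13)&(hsv[...,1]>130)&(P[...,2]<.08)&(P[...,2]>.012)&(abs(P[...,0]-.429)<.1)&(abs(P[...,1]+.359)<.085)).astype(np.uint8)
    k,l,s,_=cv2.connectedComponentsWithStats(q)
    for i in range(1,k):
        if s[i,4]>15: print(n,s[i,4],np.round(P[l==i].mean(0),3),np.round(P[l==i].max(0),3))
    if n=="scene": cv2.imwrite("pics/end.png",c["color"][...,::-1])
E
```

```text
scene 233 [ 0.378 -0.358  0.026] [ 0.406 -0.34   0.034]
scene 263 [ 0.461 -0.359  0.032] [ 0.489 -0.34   0.049]
top 288 [ 0.457 -0.357  0.032] [ 0.497 -0.337  0.052]
top 192 [ 0.374 -0.354  0.028] [ 0.401 -0.338  0.036]
```

View pics/end.png

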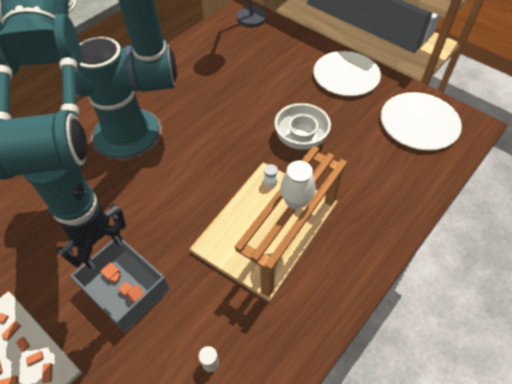

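All three sherds lie in the tub: one at (110,272) and two together at (131,291). The bowl is nested at (303,127), and the jar, vase and prop have not moved. Handing in.

```bash
python3 -c "
from rig import robot; print(robot.sign_off())"
```

```text
the job is handed in; nothing more can be done
None
```

The job is handed in at about 25.5 s of the 70 s allowed: the small bowl is nested in the large one, all three sherds are in the tub, and the last picture shows the jar, vase and prop undisturbed; no verdict came back.

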